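# Square up a small picture on the flatbed scanner and start the scan

### The arm

A 6-joint arm with a two-finger parallel gripper is mounted at the origin on the work surface. World frame = base frame: x ahead of the robot, y to its left, z up, the work surface at z = 0. Lengths are in m, angles in rad, forces in N, time in s.
With the tool pointing down it reaches from about 0.375 to 0.9 m from the base axis. Payload 3.1 kg.
Tool frame: the origin (TCP) lies between the finger pads; the fingertips stand manip.nose_length ahead of it and the grasp point (between the pads) lies 5 mm behind it (manip.nose_length is the distance from the TCP to the fingertips, in m); z points along the fingers, y is the line along which they close (so a half turn about z gives the same grasp; the last joint's range is limited). The gripper opens to 85 mm and grips with 20 to 120 N. Pads are 22 mm wide; open, the fingers measure 114 mm over their backs; the gripper's body (76 mm by 85 mm) begins 54 mm behind the grasp point. The pads swing forward as they close: fully open they stand 13 mm farther back than shut.
Start: joints at [1.167, 0.527, 1.433, -0, 1.181, -0.178], TCP at [0.139, 0.609, 0.245] pointing down, gripper open.
Joint ranges: [-3.08, 3.08], [-0.75, 2.2], [0.22, 2.44], [-1.43, 4.57], [0, 2.65], [-2.85, 2.85]. Speed limits (rad/s): [2.79, 2.79, 3.14, 3.14, 3.14, 3.14].

### API

Orientations are given as a unit quaternion [x, y, z, w].
In Python, from station import monitor, eyes, job, manip gives the robot as it stands.
- The arm moves only by the shell command python3 -m pendant 'ROWS' [FORCE]. ROWS is JSON, a list that holds one entry, the list of rows, each a list of 7 numbers: the shift along the tool's x, y, z as a fraction of full scale, then the turn, a rotation vector about the tool's x, y, z as a fraction of full scale, then the opening, from 0 (shut) to 1 (fully open). A call has 1 to 20 rows; each row shifts and turns the commanded pose from where the row before left it, along the tool's axes as they then stand; what a row does not reach is not made up. Full scale, the value 1, is 800 mm for a shift and 0.12 rad for a turn. A row lasts 1/10 s, in which the tool goes at most 50 mm and 8.59 degrees, less where a joint would pass 70% of its speed; a pose out of reach is approached as far as the arm can. A call with a number of a shift or a turn outside -1 to 1 is refused whole. A call with a gripper value outside its range is refused whole. The fingers move at their own pace and stop on an object; FORCE is the grip in N (left out, the last holds). Time passes only in rows, so rows that do not move let the fingers close. It gives the time, the measured TCP pose, the force, the opening and the grip force at its end, in the units of the state.
- monitor.sense(): the state, without advancing time (a new reading comes with each control period).
- eyes.snapshot(name): name is "side" or "top"; returns a dict with "pixels" (384x512x3 uint8, red, green, blue), "depth" (384x512 float32, m along the optical axis (not along the pixel's ray), 0 where there is no reading), "intrinsics" (3x3 intrinsics, pixels), "eye" and "attitude" of the camera in the world. Camera axes: x right, y down, z forward; pixel columns grow to the right and rows downward; lengths in m; the calibration is good to about 2 mm. A picture is of the moment at which its call begins.
- job.sign_off(): hands the job in; it is judged then, once.
The state is a dict: "t": time; "q": joint angles; "qd": joint speeds; "tau": joint torques, N m; "tcp_pos": TCP position; "tool_rot": TCP orientation; "force": force on the tool from outside, world axes, zero at the start; "ft_torque": the same for the moment, N m; "finger_gap": opening from 0.0 (shut) to 1.0 (fully open); "gripper_force": force on a finger pad.
Only numpy, scipy, OpenCV 4.12 (cv2) and the standard library are available. Lean on these libraries where they do the work, as an engineer would, in place of code of your own. Each camera call takes 0.05 s, during which the arm holds its last target. There are 200 camera calls.

### The job

Take the wooden-handled velvet pad from its tray and, without the gripper ever touching the small picture that lies face down and askew on the scanner glass, nudge the picture with the pad until it lies square in the arrow-marked corner of the glass, its short side touching the rim by the button panel and its long side touching the rim opposite the lid's hinge. Stand the pad back in its tray, tip the open lid over so that it comes fully shut, then press the round scan button and let go. Leave the other goods on the table where they are and keep the picture flat on the glass.

Things in the scene. Friction and masses are not known exactly. Their poses are not given: they have to be found in the camera images.
- scanner: Flatbed scanner standing on the table, fixed: dark body 410 mm long (its x) by 280 mm wide (its y), grey deck 55 mm above the table. Origin at the centre of its underside. Its -x end, towards the robot, is a 50 mm deep dark button panel; its +y long side carries the lid's hinge. The sunken glass is 297 mm (x) by 216 mm (y): x from -135 to +162 mm, y from -108 to +108 mm, its surface 52 mm above the table, with a vertical rim 3 mm high all round.
- bed_corner (a point): The square corner that the picture must fill: the corner of the glass by the button panel and away from the hinge, marked with a pale moulded arrow and rules on the rims. The point is on the glass surface exactly where the two rims meet; its x axis runs along the rim opposite the hinge (away from the panel), its y axis along the panel-side rim towards the hinge, z up.
- picture_center (a point): Small glazed picture lying face down on the glass: a brown board back with cream linen tape round its edges and a little brass hanging ring. 120 mm (its x) by 90 mm (its y), 6 mm thick, about 0.15 kg, slides lightly. The point is its centre, 3 mm above the glass. It starts turned at most about 17 degrees from square, and is to be squared the short way (its x along the corner's x).
- picture_corner (a point): The lower corner of the picture at its -x, -y end (60 mm and 45 mm from its centre, on the glass): the corner that has to arrive at bed_corner. Same axes as the picture.
- pad_grip (a point): Velvet cleaning pad, loose, standing sole down in its tray, about 0.09 kg. Sole of grey velvet 60 mm (its x) by 34 mm (its y), 8 mm thick, all its sides straight and upright; above it a wooden block 56 x 30 mm up to 20 mm from the bottom; above that an upright wooden grip ridge 44 mm (x) long and 16 mm (y) thick, from 20 to 58 mm above the bottom. The point is on the pad's centre line in the ridge, 43 mm above the pad's bottom; grasp the ridge across its 16 mm.
- tray: The pad's shallow pale wooden tray, fixed to the table: 98 mm (its x) by 74 mm (its y) outside, 12 mm high, walls and floor 3 mm thick. Origin at the centre of its underside; the pad stands in it with its long side along the tray's long side.
- lid (a joint): Angle of the scanner's lid (rad): 0 is fully shut on the rims, about 1.7 to 1.9 as it stands open leaning back past upright; 1.9 is its stop. The stiff, damped hinge keeps it where it is put above about 1.1 rad; below that it sinks shut by itself within about 4 s. A push of about 3 N near its free edge, from outside, tips it over.
- lid_hinge (a point): The middle of the lid's hinge axis, which runs along the scanner's x at its +y side, 62 mm above the table; this point is fixed to the scanner and has its axes. At joint value a the lid extends from the axis towards (-cos a) along y and (sin a) along z.
- lid_edge (a point): The middle of the lid's free edge, on its outer face: 272 mm from the hinge axis, the outer face lying 20 mm outside the plane through the axis. The lid is a pale grey cover 356 mm (x) by 272 mm, 26 mm thick, 0.5 kg, with a soft white foam pad inside that gives way to the picture. Its axes are the scanner's when it is shut.
- scan_button (a joint): Travel of the scan button (m): 0 released, 0.005 fully down (about 4 N); it springs back.
- scan_button_top (a point): Centre of the top of the scan button: the only round button on the panel, a grey cap 22 mm across in a black collar, 9 mm above the deck; press it straight down.
- crock: Bystander: brown stoneware crock 120 mm across, 145 mm high.
- candlestick: Bystander: brass candlestick 135 mm high, foot 90 mm.
- tin: Bystander: round flat tin 68 mm across, 30 mm high.
- loupe: Bystander: black loupe 47 mm across, 44 mm high.
- small_frame: Bystander: small wooden picture frame 150 x 120 mm, 16 mm thick, lying.
Not all that is in view belongs to the job. Of the things that look like the part that bears picture_center, the smaller one is meant.

How it is judged:
By the outcome, as a careful person would: the job done as asked, in the order asked, and still so for the second after the job is handed in, with the robot touching nothing.
It also fails if it takes over 72 s, if anything falls off the work surface, if the arm or the gripper's body presses on something with over 40 N, if the wrist force passes 120 N, or if a joint passes its speed limit or range.

## Working session

There is one attempt and no reset: what is moved stays moved. The work goes in short steps, Python scripts to look and compute and a shell command to move; the robot and the scene stay as the last step left them, time stands still between calls to the robot, and variables do not carry over. Pictures are saved under pics/ and viewed, at most 13 in all, crops included, and the job is handed in when it is done.

```bash
ls; mkdir -p pics
cat > h.py <<'E'
import numpy as np, cv2
from scipy.spatial.transform import Rotation as R
from station import monitor, eyes, job, manip
def snap(n):
    s=eyes.snapshot(n); s['K']=np.array(s['intrinsics']); a=np.array(s['attitude'],float)
    s['R']=R.from_quat(a).as_matrix() if a.size==4 else a.reshape(3,3); s['p']=np.array(s['eye']); return s
def world(s):
    d=s['depth']; v,u=np.mgrid[:d.shape[0],:d.shape[1]]; K=s['K']
    c=np.stack([(u-K[0,2])/K[0,0]*d,(v-K[1,2])/K[1,1]*d,d],-1)
    return c@s['R'].T+s['p']
def save(s,f,crop=None,k=1):
    im=s['pixels'][:,:,::-1]
    if crop: x0,y0,x1,y1=crop; im=im[y0:y1,x0:x1]
    cv2.imwrite(f,cv2.resize(im,None,fx=k,fy=k,interpolation=cv2.INTER_CUBIC))
def px(s,P):
    c=(np.atleast_2d(P)-s['p'])@s['R']; q=c@s['K'].T; return q[:,:2]/q[:,2:]
def onplane(s,uv,z):
    uv=np.atleast_2d(np.array(uv,float)); r=np.c_[(uv-s['K'][:2,2])/[s['K'][0,0],s['K'][1,1]],np.ones(len(uv))]@s['R'].T
    return s['p']+r*((z-s['p'][2])/r[:,2])[:,None]
def st():
    m=monitor.sense(); print('t',round(m['t'],2),'tcp',np.round(m['tcp_pos'],4),'rot',np.round(R.from_quat(m['tool_rot']).as_matrix().T.ravel(),3),'F',np.round(m['force'],1),'gap',round(float(m['finger_gap']),3),'gf',m['gripper_force'],'q',np.round(m['q'],2))
E
python3 - <<'E'
from h import *
st(); print(manip.nose_length)
for n in ('top','side'):
    s=snap(n); save(s,f'pics/{n}0.png',k=1.5); np.savez(f'{n}0.npz',**{k:s[k] for k in('pixels','depth','K','R','p')}); print(n,s['p'],s['K'].ravel(),s['R'].ravel().round(3))
E
```

```text
pics
t 0.0 tcp [0.139  0.6086 0.2443] rot [-0.975  0.223  0.     0.223  0.975 -0.002 -0.001 -0.002 -1.   ] F [ 0.7  1.  -0.1] gap 1.0 gf 0.0 q [ 1.17  0.53  1.43  0.    1.18 -0.18]
0.014
top [ 0.29697357 -0.04382195  1.0229658 ] [360.75038942   0.         258.08888439   0.         360.75038942
 195.32172615   0.           0.           1.        ] [-0.028 -0.977  0.209 -1.     0.027 -0.006  0.    -0.209 -0.978]
side [-0.02140748 -0.75840604  0.91715915] [375.49006181   0.         256.32686345   0.         375.49006181
 198.51147257   0.           0.           1.        ] [ 0.795 -0.428  0.43  -0.607 -0.539  0.585 -0.019 -0.726 -0.688]
```

View pics/top0.png

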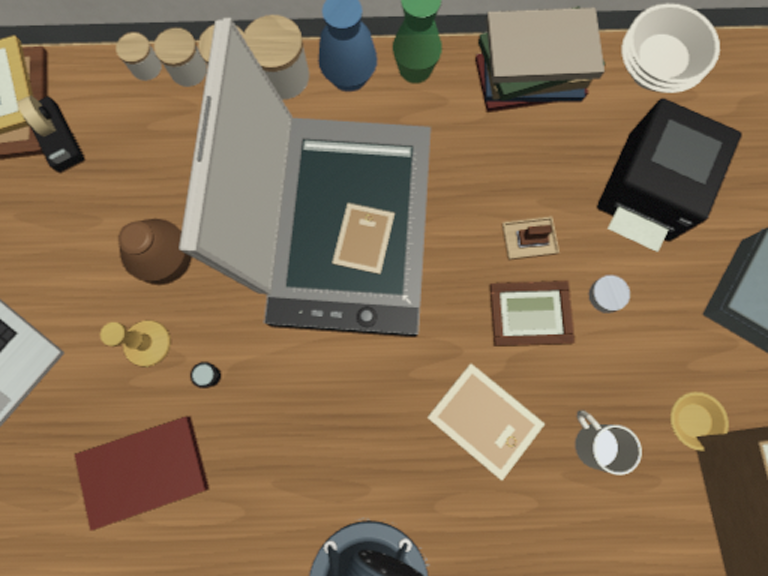

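View pics/side0.png

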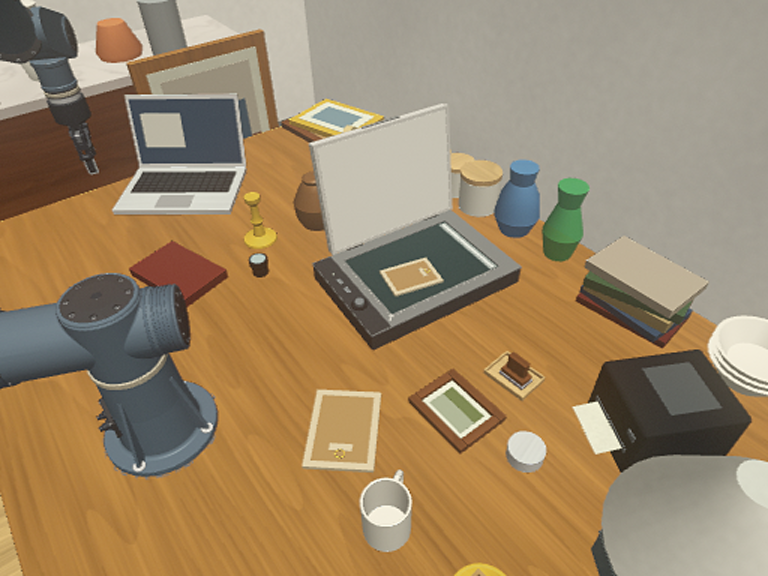

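Picture candidates (top0.png pixels): brown-backed board on the glass (363,238), larger board on the table (487,421), and the framed picture (532,313), which is a bystander. I choose the smaller one on the glass. The only pad is at (535,236). The round button is at (366,316); the keys at (317,313) and (336,314) are rectangular.

Run:
```python
from h import *
z=np.load('top0.npz'); s={k:z[k] for k in z}
save(s,'pics/c1.png',(170,70,385,230),3.7)
W=world(s)
for uv in [(244,210),(277,205),(230,150),(190,160),(358,157)]: print(uv,W[uv[1],uv[0]].round(4))
```

```text
(244, 210) [ 0.4624 -0.0108  0.0662]
(277, 205) [ 0.4757 -0.1007  0.0547]
(230, 150) [0.6358 0.0255 0.058 ]
(190, 160) [0.6102 0.1379 0.0559]
(358, 157) [ 0.6093 -0.3361  0.046 ]
```

View pics/c1.png

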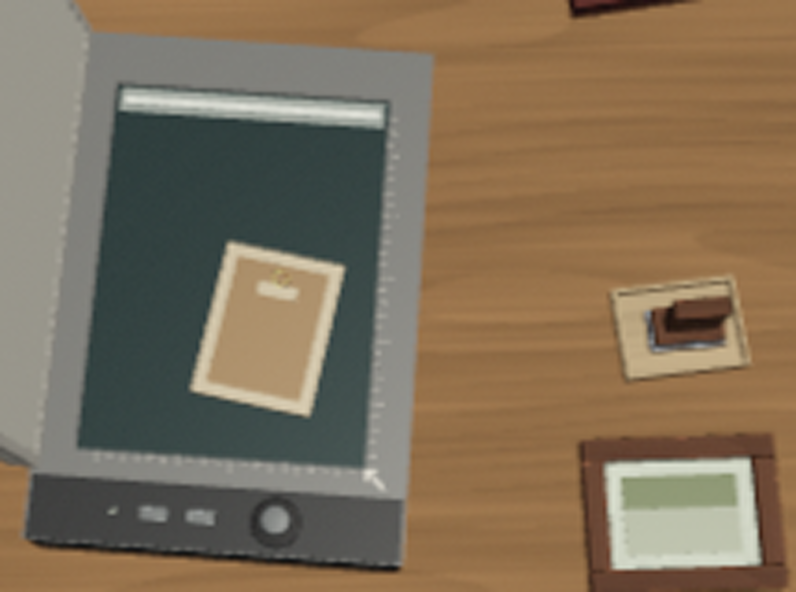

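The crop shows the picture on the glass with corners (228,241), (346,266), (309,416), (190,391). The glass corners are (118,84), (389,100), (366,470), (78,448), with the arrow by (366,470). The tray is at (680,328) with the pad ridge along its long side, and the round button is at (275,519).

```bash
cat >> h.py <<'E'
def fit(src,dst):
    # rigid 2D src->dst; returns yaw, t, rms residuals
    a=src-src.mean(0); b=dst-dst.mean(0); y=np.arctan2((a[:,0]*b[:,1]-a[:,1]*b[:,0]).sum(),(a*b).sum())
    M=np.array([[np.cos(y),-np.sin(y)],[np.sin(y),np.cos(y)]]); t=dst.mean(0)-M@src.mean(0)
    return y,t,dst-(src@M.T+t)
def cr(p,o=(170,70),k=3.7): return (np.array(p,float)+.5)/k-.5+o
E
python3 - <<'E'
from h import *
z=np.load('top0.npz'); s={k:z[k] for k in z}
W=world(s); d=np.degrees
g=onplane(s,cr([(118,84),(389,100),(366,470),(78,448)]),.0535)[:,:2]
y,t,r=fit(np.array([(162,108),(162,-108),(-135,-108),(-135,108)])/1e3,g); print('scanner',d(y),t,r.round(4).tolist())
M=np.array([[np.cos(y),-np.sin(y)],[np.sin(y),np.cos(y)]]); print('corner',t+M@[-.135,-.108])
p=onplane(s,cr([(228,241),(346,266),(309,416),(190,391)]),.058)[:,:2]
y2,t2,r2=fit(np.array([(60,45),(60,-45),(-60,-45),(-60,45)])/1e3,p); print('pic',d(y2),t2,r2.round(4).tolist())
M2=np.array([[np.cos(y2),-np.sin(y2)],[np.sin(y2),np.cos(y2)]]); 
for c in ((60,45),(60,-45),(-60,-45),(-60,45)): print(' pic corner in bed frame',(M.T@(t2+M2@(np.array(c)/1e3)-t)+[.135,.108]).round(4))
q=onplane(s,cr([(611,290),(735,276),(749,363),(626,380)]),.012)[:,:2]
y3,t3,r3=fit(np.array([(-49,37),(49,37),(49,-37),(-49,-37)])/1e3,(q)); print('tray(as +x=image right)',d(y3),t3,r3.round(4).tolist())
b=onplane(s,cr([(275,519)]),.064); print('button',b, 'scn',M.T@(b[0,:2]-t))
# pad ridge: points above 45mm near the tray
m=(np.hypot(W[...,0]-t3[0],W[...,1]-t3[1])<.06)&(W[...,2]>.05); P=W[m][:,:2]; print('ridge n',m.sum(),P.mean(0),W[m][:,2].mean(),cv2.minAreaRect(P.astype(np.float32)*1000))
m=(np.hypot(W[...,0]-t3[0],W[...,1]-t3[1])<.06)&(W[...,2]>.014); P=W[m]; print('pad n',m.sum(),cv2.minAreaRect(P[:,:2].astype(np.float32)*1000))
# lid inner plane
loc=(W[...,:2]-t)@M; h=np.dstack([loc,W[...,2]])
m=(abs(loc[...,0])<.15)&(loc[...,1]>.10)&(loc[...,1]<.3)&(W[...,2]>.12); P=h[m]; A=np.c_[P[:,2],np.ones(len(P))]; c=np.linalg.lstsq(A,P[:,1],rcond=None)[0]; print('lid y=',c,'n',m.sum(),'angle',np.pi/2+np.arctan(c[0]),'zmax',P[:,2].max(),P[P[:,2]>.3].mean(0) if (P[:,2]>.3).any() else '')
E
```

```text
scanner -5.506893890985224 [0.64578764 0.01560684] [[-0.0003, -0.0005], [0.0008, 0.0008], [-0.0012, 0.0004], [0.0007, -0.0007]]
corner [ 0.50104643 -0.07893936]
pic -14.327958153810398 [ 0.61091732 -0.00826694] [[0.001, 0.0009], [0.0005, -0.0017], [-0.0005, -0.0003], [-0.001, 0.0011]]
 pic corner in bed frame [0.1688 0.1162]
 pic corner in bed frame [0.155  0.0272]
 pic corner in bed frame [0.0364 0.0456]
 pic corner in bed frame [0.0502 0.1346]
tray(as +x=image right) -84.74060463983102 [ 0.61746533 -0.33276951] [[-0.0001, 0.0005], [-0.0001, -0.0018], [0.0012, 0.0005], [-0.001, 0.0008]]
button [[ 0.46302433 -0.01065568  0.064     ]] scn [-0.1793995  -0.04368029]
ridge n 100 [ 0.6153991  -0.33725427] 0.05957196195634522 ((616.00390625, -337.4408874511719), (16.951030731201172, 44.09257507324219), 6.9706220626831055)
pad n 265 ((617.9996948242188, -332.3728332519531), (72.79930114746094, 95.28317260742188), 2.9396347999572754)
lid y= [0.20655058 0.11287804] n 6592 angle 1.7744825177529437 zmax 0.33617358480282034 [-0.00636218  0.18119761  0.32359379]
```

```bash
python3 -m pendant '[[[-0.035,-0.042,0,0,0,0,1],[-0.035,-0.042,0,0,0,0,1],[-0.035,-0.042,0,0,0,0,1],[-0.035,-0.042,0,0,0,0,1],[-0.035,-0.042,0,0,0,0,1],[-0.035,-0.042,0,0,0,0,1],[-0.035,-0.042,0,0,0,0,1],[-0.035,-0.042,0,0,0,0,1],[-0.035,-0.042,0,0,0,0,1],[-0.035,-0.042,0,0,0,0,1],[-0.035,-0.042,0,0,0,0,1],[-0.035,-0.042,0,0,0,0,1],[-0.035,-0.042,0,0,0,0,1],[-0.035,-0.042,0,0,0,0,1],[-0.035,-0.042,0,0,0,0,1],[-0.035,-0.042,0,0,0,0,1],[-0.035,-0.042,0,0,0,0,1],[-0.035,-0.042,0,0,0,0,1],[-0.035,-0.042,0,0,0,0,1],[-0.035,-0.042,0,0,0,0,1]]]'; python3 -m pendant '[[[0,0,0,0,0,1,1],[0,0,0,0,0,1,1],[0,0,0,0,0,1,1],[0,0,0,0,0,1,1],[0,0,0,0,0,1,1],[0,0,0,0,0,1,1],[0,0,0,0,0,1,1],[0,0,0,0,0,1,1],[0,0,0,0,0,1,1],[0,0,0,0,0,1,1],[0,0,0,0,0,0.27,1],[0,0,0,0,0,0,1]]]'
cat >> h.py <<'E'
def go(x,y,z,yaw=None):
    # offset in tool axes/units to reach world TCP (x,y,z); yaw= desired tool y world angle, deg
    m=monitor.sense(); T=R.from_quat(m['tool_rot']).as_matrix(); d=T.T@(np.array([x,y,z])-m['tcp_pos']); st()
    print('shift units',(d/.8).round(4),'mm',(d*1e3).round(1),'yaw y',np.degrees(np.arctan2(T[1,1],T[0,1])).round(2))
    if yaw is not None:
        t=np.radians(yaw); Y=np.array([np.cos(t),np.sin(t),0]); Z=np.array([0,0,-1.]); G=np.c_[np.cross(Y,Z),Y,Z]
        print('turn units',(R.from_matrix(T.T@G).as_rotvec()/.12).round(3))
E
python3 -c "
from h import *
go(.616,-.337,.15,6.3)"
```

```text
t: 2.1
tcp_pos: [0.5356, -0.1723, 0.2449]
tool_rot: [0.112, 0.994, 0.0, -0.0]
force: [0.1, 0.1, 0.6]
finger_gap: 1.002
gripper_force: 0.0
t: 3.3
tcp_pos: [0.5351, -0.1705, 0.2449]
tool_rot: [0.666, 0.746, -0.0, -0.001]
force: [0.3, 0.5, 0.3]
finger_gap: 0.997
gripper_force: 0.0
t 3.3 tcp [ 0.5351 -0.1705  0.2449] rot [-0.113  0.994  0.001  0.994  0.113 -0.001 -0.001  0.001 -1.   ] F [0.3 0.5 0.3] gap 0.997 gf 0.0 q [-0.51  0.44  1.59  0.    1.11 -0.62]
shift units [-0.2183  0.077   0.1184] mm [-174.7   61.6   94.7] yaw y 6.52
turn units [-0.007 -0.005  0.031]
```

```bash
python3 -m pendant '[[[-0.0437,0.0154,0.0237,0,0,0,1],[-0.0437,0.0154,0.0237,0,0,0,1],[-0.0437,0.0154,0.0237,0,0,0,1],[-0.0437,0.0154,0.0237,0,0,0,1],[-0.0437,0.0154,0.0237,0,0,0,1],[0,0,0,0,0,0,1],[0,0,0,0,0,0,1]]]'
python3 - <<'E'
from h import *
go(.616,-.337,.043,6.3)
s=snap('side'); save(s,'pics/side1.png',(290,160,410,280),5)
W=world(s); m=(np.hypot(W[...,0]-.616,W[...,1]+.334)<.045)&(W[...,2]>.045)&(W[...,2]<.07); print(m.sum(),cv2.minAreaRect((W[m][:,:2]*1e3).astype(np.float32)),W[m].mean(0))
E
```

```text
t: 4.0
tcp_pos: [0.6156, -0.3374, 0.1489]
tool_rot: [0.666, 0.746, 0.0, -0.002]
force: [0.1, 0.0, 0.3]
finger_gap: 0.998
gripper_force: 0.0
t 4.0 tcp [ 0.6156 -0.3374  0.1489] rot [-0.113  0.994  0.002  0.994  0.113 -0.002 -0.002  0.002 -1.   ] F [0.1 0.  0.3] gap 0.998 gf 0.0 q [-0.66  0.74  1.3   0.    1.11 -0.77]
shift units [0.0002 0.0008 0.1324] mm [1.000e-01 6.000e-01 1.059e+02] yaw y 6.47
turn units [-0.017 -0.02   0.025]
110 ((614.5708618164062, -335.3187561035156), (17.418729782104492, 43.058433532714844), 3.5847396850585938) [ 0.61212201 -0.33719478  0.05708786]
```

View pics/side1.png

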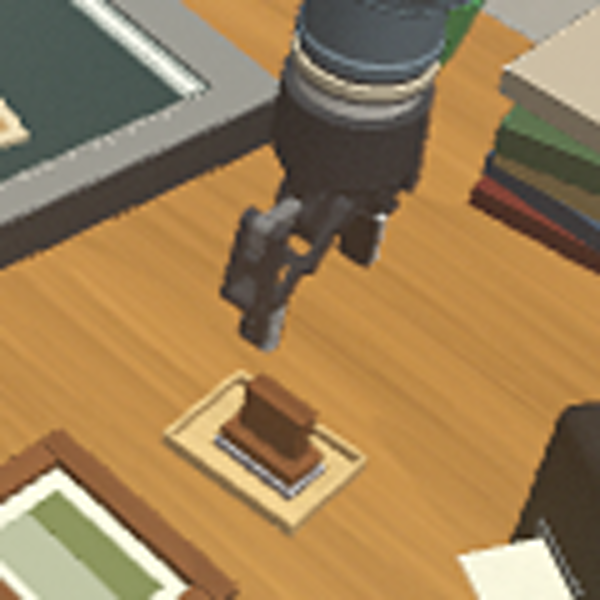

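The open gripper hangs straight over the pad (crop 265,420), with its fingers across the ridge. I'll descend and close.

```bash
python3 -m pendant '[[[0,0.001,0.04,0,0,0,1],[0,0,0.04,0,0,0,1],[0,0,0.035,0,0,0,1],[0,0,0.0175,0,0,0,1],[0,0,0,0,0,0,1],[0,0,0,0,0,0,0],[0,0,0,0,0,0,0],[0,0,0,0,0,0,0],[0,0,0,0,0,0,0],[0,0,0,0,0,0,0],[0,0,0,0,0,0,0],[0,0,0,0,0,0,0],[0,0,0,0,0,0,0]]]' 50; python3 -c "
from h import *
go(.616,-.337,.15)"
```

```text
t: 5.35
tcp_pos: [0.6177, -0.3377, 0.0454]
tool_rot: [0.666, 0.746, 0.0, 0.001]
force: [-0.4, 0.8, 6.2]
finger_gap: 0.178
gripper_force: 50.1
t 5.35 tcp [ 0.6177 -0.3377  0.0454] rot [-0.113  0.994 -0.001  0.994  0.113  0.001  0.001 -0.001 -1.   ] F [-0.4  0.8  6.2] gap 0.178 gf 50.113974809646606 q [-0.66  0.87  1.34 -0.    0.93 -0.77]
shift units [ 0.0009 -0.0018 -0.1307] mm [   0.7   -1.5 -104.6] yaw y 6.51
```

```bash
python3 -m pendant '[[[0,0,-0.0436,0,0,0,0],[0,0,-0.0436,0,0,0,0],[0,0,-0.0436,0,0,0,0],[0.0518,0.0039,0,0,0,0,0],[0.0518,0.0039,0,0,0,0,0],[0.0518,0.0039,0,0,0,0,0],[0.0518,0.0039,0,0,0,0,0],[0.0518,0.0039,0,0,0,0,0],[0.0518,0.0039,0,0,0,0,0],[0.0518,0.0039,0,0,0,0,0],[0.0518,0.0039,0,0,0,0,0],[0.0518,0.0039,0,0,0,0,0],[0.0518,0.0039,0,0,0,0,0]]]'; python3 -m pendant '[[[0,0,0,0,0,-1,0],[0,0,0,0,0,-1,0],[0,0,0,0,0,-1,0],[0,0,0,0,0,-1,0],[0,0,0,0,0,-1,0],[0,0,0,0,0,-1,0],[0,0,0,0,0,-1,0],[0,0,0,0,0,-1,0],[0,0,0,0,0,-1,0],[0,0,0,0,0,-1,0],[0,0,0,0,0,-1,0],[0,0,0,0,0,-0.345,0],[0,0,0,0,0,0,0]]]'
python3 - <<'E'
from h import *
go(.6014,.0772,.0955,84.5)
s=snap('side'); save(s,'pics/side2.png',(215,110,365,240),4.5)
E
```

```text
t: 6.65
tcp_pos: [0.6004, 0.0797, 0.1484]
tool_rot: [0.666, 0.746, -0.0, -0.001]
force: [-0.4, -0.8, -0.7]
finger_gap: 0.186
gripper_force: 49.2
t: 7.95
tcp_pos: [0.6006, 0.078, 0.1484]
tool_rot: [0.048, 0.999, 0.0, -0.001]
force: [0.1, 0.2, -0.8]
finger_gap: 0.177
gripper_force: 49.2
t 7.95 tcp [0.6006 0.078  0.1484] rot [-0.995  0.096  0.002  0.096  0.995 -0.    -0.002  0.    -1.   ] F [ 0.1  0.2 -0.8] gap 0.177 gf 49.174856543540955 q [-0.06  0.62  1.57  0.    0.95 -1.53]
shift units [-0.0012 -0.001   0.0661] mm [-0.9 -0.8 52.9] yaw y 84.5
turn units [-0.    -0.014  0.   ]
```

View pics/side2.png

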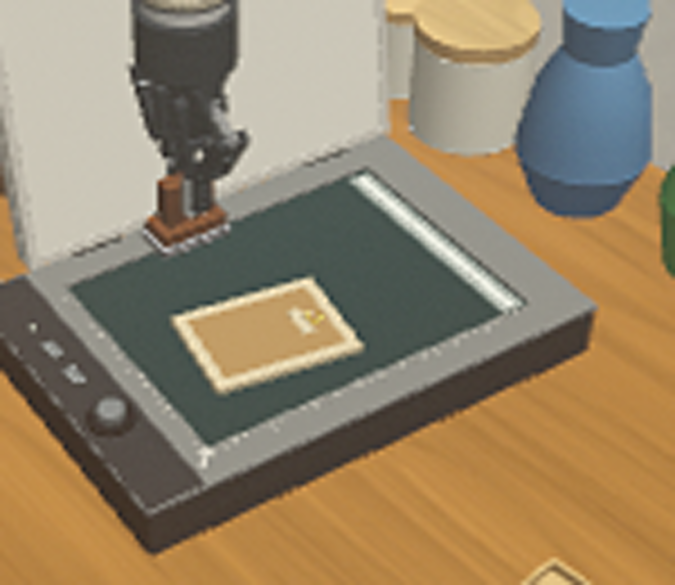

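The pad hangs level over the glass on the hinge side at (187,225), and the picture's near corner is at (222,390). The pad may be off-centre along its ridge, so I'll measure it.

```bash
cat >> h.py <<'E'
C=np.array([.5010,-.0789]); B=np.array([[.9954,.0958],[-.0958,.9954]])  # cols ex,ey
def bed(P): return (P[...,:2]-C)@B
def tobed(bx,by): return C+B@[bx,by]
E
python3 - <<'E'
from h import *
tc=np.array(monitor.sense()['tcp_pos']); tb=bed(tc); print('tcp bed',tb)
for n in('side','top'):
    s=snap(n); W=world(s); b=bed(W)
    for z0,z1 in ((.103,.113),(.113,.128),(.128,.160)):
        m=(abs(b[...,0]-tb[0])<.06)&(abs(b[...,1]-tb[1])<.04)&(W[...,2]>z0)&(W[...,2]<z1); P=b[m]
        if m.sum()>5: print(n,z0,m.sum(),P.min(0).round(4),P.max(0).round(4),W[m][:,2].min().round(4))
    hsv=cv2.cvtColor(s['pixels'],cv2.COLOR_RGB2HSV)
    m=(b[...,0]>0)&(b[...,0]<.25)&(b[...,1]>0)&(b[...,1]<.2)&(hsv[...,1]>50)&(hsv[...,0]<25)&(hsv[...,2]>120)&(W[...,2]<.07); print(n,'pic',m.sum(),cv2.minAreaRect((b[m]*1e3).astype(np.float32)),np.median(W[m][:,2]))
E
```

```text
tcp bed [0.08423199 0.16571345]
side 0.103 20 [0.051  0.1458] [0.1038 0.178 ] 0.1077
side 0.113 92 [0.0504 0.1454] [0.1103 0.1786] 0.113
side 0.128 88 [0.0518 0.1422] [0.1046 0.1696] 0.1281
side pic 635 ((99.66915893554688, 85.54940795898438), (101.70861053466797, 121.384033203125), 82.16474914550781) 0.05909498709632088
top 0.103 16 [0.0521 0.145 ] [0.0955 0.1784] 0.1077
top 0.113 62 [0.0513 0.1455] [0.0823 0.1776] 0.1131
top 0.128 27 [0.0557 0.141 ] [0.0823 0.16  ] 0.1283
top pic 937 ((98.57693481445312, 82.04182434082031), (75.41873168945312, 112.52725982666016), 81.31682586669922) 0.05797751898880099
```

```bash
python3 -m pendant '[[[0,0,0.03,0,0,0,0],[0,0,0.02,0,0,0,0],[0,0,0.01,0,0,0,0],[0,0,0.0045,0,0,0,0],[0,0,0,0,0,0,0],[0,0,0,0,0,0,0]]]';  python3 -m pendant '[[[0,0,0.001,0,0,0,0],[0,0,0,0,0,0,0]]]';python3 -m pendant '[[[0,0,0.001,0,0,0,0],[0,0,0,0,0,0,0]]]';python3 -m pendant '[[[0,0,0.001,0,0,0,0],[0,0,0,0,0,0,0]]]'
```

```text
t: 8.7
tcp_pos: [0.6018, 0.078, 0.0982]
tool_rot: [0.048, 0.999, -0.0, 0.001]
force: [0.2, 0.3, -0.6]
finger_gap: 0.185
gripper_force: 49.2
t: 8.9
tcp_pos: [0.6016, 0.078, 0.0974]
tool_rot: [0.048, 0.999, 0.0, 0.001]
force: [-0.6, -0.3, -1.4]
finger_gap: 0.178
gripper_force: 49.2
t: 9.1
tcp_pos: [0.6013, 0.078, 0.0961]
tool_rot: [0.048, 0.999, -0.0, 0.0]
force: [1.5, -1.2, -0.5]
finger_gap: 0.179
gripper_force: 49.2
t: 9.3
tcp_pos: [0.6012, 0.078, 0.0951]
tool_rot: [0.048, 0.999, -0.0, -0.0]
force: [-0.2, -0.8, -0.5]
finger_gap: 0.174
gripper_force: 49.2
```

```bash
python3 -m pendant '[[[0,-0.0063,0,0,0,0,0],[0,-0.0063,0,0,0,0,0],[0,-0.0063,0,0,0,0,0],[0,-0.0063,0,0,0,0,0],[0,-0.0063,0,0,0,0,0],[0,-0.0063,0,0,0,0,0],[0,-0.0063,0,0,0,0,0],[0,-0.0063,0,0,0,0,0],[0,-0.0063,0,0,0,0,0],[0,0,0,0,0,0,0]]]'; python3 -m pendant '[[[0,-0.003,0,0,0,0,0],[0,-0.003,0,0,0,0,0],[0,0,0,0,0,0,0]]]'
cat >> h.py <<'E'
def look(n='side',f=None,crop=(215,130,365,240)):
    tb=bed(np.array(monitor.sense()['tcp_pos'])); s=snap(n); W=world(s); b=bed(W); print('tcp bed',tb.round(4))
    if f: save(s,f,crop,5)
    hsv=cv2.cvtColor(s['pixels'],cv2.COLOR_RGB2HSV)
    m=((b[...,0]>-.01)&(b[...,0]<.25)&(b[...,1]>-.01)&(b[...,1]<.2)&(hsv[...,1]>50)&(hsv[...,0]<25)&(hsv[...,2]>120)&(W[...,2]<.07)).astype(np.uint8)
    c=max(cv2.findContours(m,cv2.RETR_EXTERNAL,cv2.CHAIN_APPROX_NONE)[0],key=cv2.contourArea)
    r=cv2.minAreaRect((bed(onplane(s,c[:,0],.058))*1e3).astype(np.float32)); print('pic bed',np.round(r[0],1),np.round(r[1],1),round(r[2],2)); return s
E
python3 - <<'E'
from h import *
st(); look('side','pics/side3.png'); look('top')
E
```

```text
t: 10.3
tcp_pos: [0.597, 0.032, 0.0952]
tool_rot: [0.048, 0.999, -0.0, 0.0]
force: [-0.2, -0.8, -0.9]
finger_gap: 0.181
gripper_force: 49.2
t: 10.6
tcp_pos: [0.5965, 0.0279, 0.0952]
tool_rot: [0.048, 0.999, -0.0, 0.0]
force: [0.5, -1.2, -0.9]
finger_gap: 0.182
gripper_force: 49.2
t 10.6 tcp [0.5965 0.0279 0.0952] rot [-0.995  0.096 -0.     0.096  0.995 -0.     0.    -0.    -1.   ] F [ 0.5 -1.2 -0.9] gap 0.182 gf 49.16265785694122 q [-0.14  0.69  1.62 -0.    0.83 -1.62]
tcp bed [0.0848 0.1154]
pic bed [104.8  53.3] [ 95.1 124.5] 89.99
tcp bed [0.0848 0.1155]
pic bed [106.8  51. ] [ 75.6 105. ] 89.09
```

View pics/side3.png

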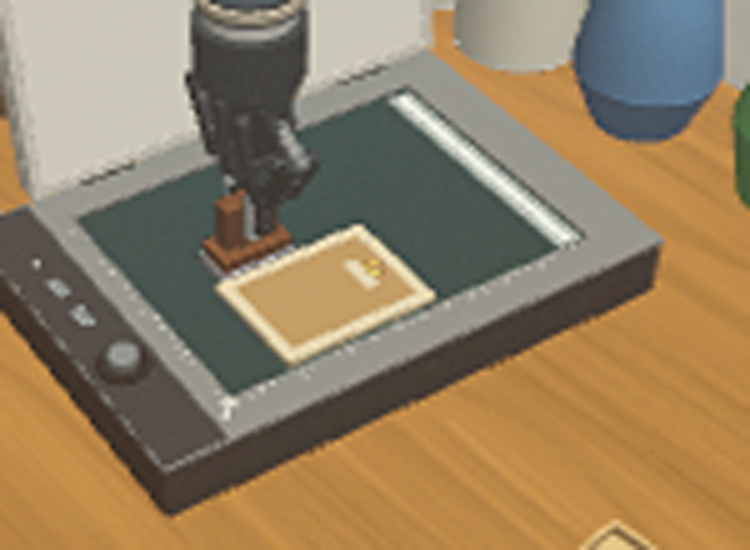

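The picture has turned square to the pad face. A few mm of glass remain between its long side and the front rim (from (295,362) to (435,297)). I'll push on gently until the rim is felt.

```bash
python3 -m pendant '[[[0,-0.003,0,0,0,0,0],[0,-0.002,0,0,0,0,0],[0,0,0,0,0,0,0]]]'; for i in 1; do python3 -m pendant '[[[0,-0.0015,0,0,0,0,0],[0,0,0,0,0,0,0]]]'; python3 -m pendant '[[[0,-0.0013,0,0,0,0,0],[0,0,0,0,0,0,0]]]'; done
```

```text
t: 11.0
tcp_pos: [0.596, 0.0239, 0.0952]
tool_rot: [0.048, 0.999, -0.0, -0.0]
force: [0.3, 0.0, -0.9]
finger_gap: 0.178
gripper_force: 49.2
t: 11.2
tcp_pos: [0.596, 0.0229, 0.0952]
tool_rot: [0.048, 0.999, 0.0, 0.0]
force: [0.4, 0.0, -0.2]
finger_gap: 0.181
gripper_force: 49.2
t: 11.4
tcp_pos: [0.5962, 0.0226, 0.0952]
tool_rot: [0.048, 0.999, 0.001, 0.0]
force: [1.2, 3.7, -1.4]
finger_gap: 0.176
gripper_force: 49.3
```

```bash
python3 -c "
from h import *
look('side');look('top')"
```

```text
tcp bed [0.085  0.1101]
pic bed [104.3  49. ] [ 92.3 122.9] 89.96
tcp bed [0.085  0.1101]
pic bed [106.9  45.7] [ 75.6 104.8] 89.38
```

```bash
python3 -m pendant '[[[0,0.004,0,0,0,0,0],[0,0,-0.0155,0,0,0,0],[0,0,-0.0155,0,0,0,0],[-0.0403,-0.021,0,0,0,0,0],[-0.0403,-0.021,0,0,0,0,0],[-0.0403,-0.021,0,0,0,0,0],[-0.0403,-0.021,0,0,0,0,0],[0,0,0,0,0,0,0],[0,0,0.015,0,0,0,0],[0,0,0.012,0,0,0,0],[0,0,0.004,0,0,0,0],[0,0,0,0,0,0,0],[0,0,0,0,0,0,0]]]'
python3 - <<'E'
from h import *
x,y=tobed(.214,.046); go(x,y,.095,84.5); look('side','pics/side4.png')
E
```

```text
t: 12.8
tcp_pos: [0.7171, -0.0533, 0.0947]
tool_rot: [0.047, 0.999, 0.0, -0.001]
force: [0.1, 0.2, -0.7]
finger_gap: 0.175
gripper_force: 49.3
t 12.8 tcp [ 0.7171 -0.0533  0.0947] rot [-0.995  0.095  0.002  0.095  0.996  0.    -0.002  0.    -1.   ] F [ 0.1  0.2 -0.7] gap 0.175 gf 49.25210773944855 q [-0.23  0.82  1.28 -0.    1.04 -1.71]
shift units [-0.0017 -0.0002 -0.0004] mm [-1.4 -0.2 -0.3] yaw y 84.56
turn units [ 0.002 -0.013  0.009]
tcp bed [0.2126 0.0462]
pic bed [105.1  49. ] [ 92.3 124.6] 89.96
```

View pics/side4.png

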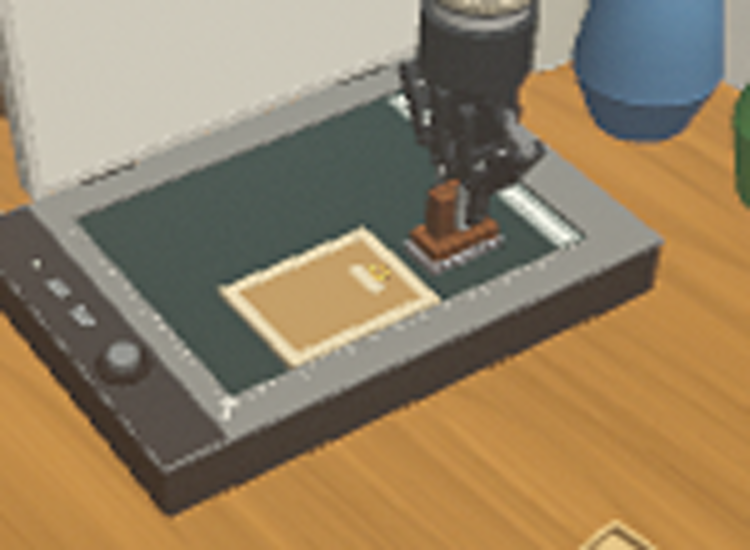

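The picture's long side now lies on the front rim, and the pad stands on the glass beyond its far short side at (455,250). I'll push towards the panel.

```bash
python3 -m pendant '[[[0.006,0,0,0,0,0,0],[0.006,0,0,0,0,0,0],[0.006,0,0,0,0,0,0],[0.006,0,0,0,0,0,0],[0.006,0,0,0,0,0,0],[0.006,0,0,0,0,0,0],[0.006,0,0,0,0,0,0],[0.006,0,0,0,0,0,0],[0.006,0,0,0,0,0,0],[0.006,0,0,0,0,0,0],[0.003,0,0,0,0,0,0],[0,0,0,0,0,0,0]]]'; python3 -c "
from h import *
look('side');look('top')"; python3 -m pendant '[[[0.003,0,0,0,0,0,0],[0.002,0,0,0,0,0,0],[0,0,0,0,0,0,0]]]';python3 -m pendant '[[[0.0015,0,0,0,0,0,0],[0,0,0,0,0,0,0]]]'
```

```text
t: 14.05
tcp_pos: [0.6673, -0.0493, 0.0952]
tool_rot: [0.048, 0.999, 0.0, -0.0]
force: [1.1, -0.2, -1.5]
finger_gap: 0.181
gripper_force: 49.2
tcp bed [0.1627 0.0454]
pic bed [67.8 49. ] [ 92.3 123.3] 89.94
tcp bed [0.1629 0.0454]
pic bed [69.5 11.5] [ 21.3 104. ] 79.48
t: 14.45
tcp_pos: [0.6637, -0.0489, 0.0951]
tool_rot: [0.048, 0.999, 0.0, -0.0]
force: [-1.3, 1.2, -0.8]
finger_gap: 0.176
gripper_force: 49.3
t: 14.65
tcp_pos: [0.6627, -0.0489, 0.0951]
tool_rot: [0.048, 0.999, -0.0, -0.0]
force: [0.7, -0.6, -0.5]
finger_gap: 0.176
gripper_force: 49.3
```

```bash
python3 -m pendant '[[[0.0015,0,0,0,0,0,0],[0,0,0,0,0,0,0]]]';python3 -m pendant '[[[0.0015,0,0,0,0,0,0],[0,0,0,0,0,0,0]]]';python3 -m pendant '[[[0.0015,0,0,0,0,0,0],[0,0,0,0,0,0,0]]]'
```

```text
t: 14.85
tcp_pos: [0.6614, -0.0487, 0.0951]
tool_rot: [0.048, 0.999, 0.0, -0.0]
force: [0.9, -0.4, -0.3]
finger_gap: 0.18
gripper_force: 49.3
t: 15.05
tcp_pos: [0.6602, -0.0486, 0.0951]
tool_rot: [0.048, 0.999, 0.0, -0.0]
force: [-0.1, -0.2, -0.6]
finger_gap: 0.179
gripper_force: 49.3
t: 15.25
tcp_pos: [0.659, -0.0485, 0.0952]
tool_rot: [0.048, 0.999, 0.0, -0.0]
force: [0.7, 0.0, -0.4]
finger_gap: 0.179
gripper_force: 49.3
```

```bash
python3 -m pendant '[[[0.0015,0,0,0,0,0,0],[0,0,0,0,0,0,0]]]';python3 -m pendant '[[[0.0015,0,0,0,0,0,0],[0,0,0,0,0,0,0]]]'; python3 -c "
from h import *
st();look('side','pics/side5.png')"
```

```text
t: 15.45
tcp_pos: [0.6578, -0.0484, 0.0951]
tool_rot: [0.048, 0.999, -0.0, -0.0]
force: [-0.3, 0.5, -1.1]
finger_gap: 0.178
gripper_force: 49.3
t: 15.65
tcp_pos: [0.6566, -0.0483, 0.0952]
tool_rot: [0.048, 0.999, -0.0, -0.0]
force: [0.7, 0.2, -1.1]
finger_gap: 0.183
gripper_force: 49.3
t 15.65 tcp [ 0.6566 -0.0483  0.0952] rot [-0.995  0.096  0.     0.096  0.995 -0.    -0.     0.    -1.   ] F [ 0.7  0.2 -1.1] gap 0.183 gf 49.26088035106659 q [-0.24  0.75  1.46 -0.    0.93 -1.72]
tcp bed [0.1519 0.0454]
pic bed [58.1 49. ] [ 92.3 123.8] 89.94
```

View pics/side5.png

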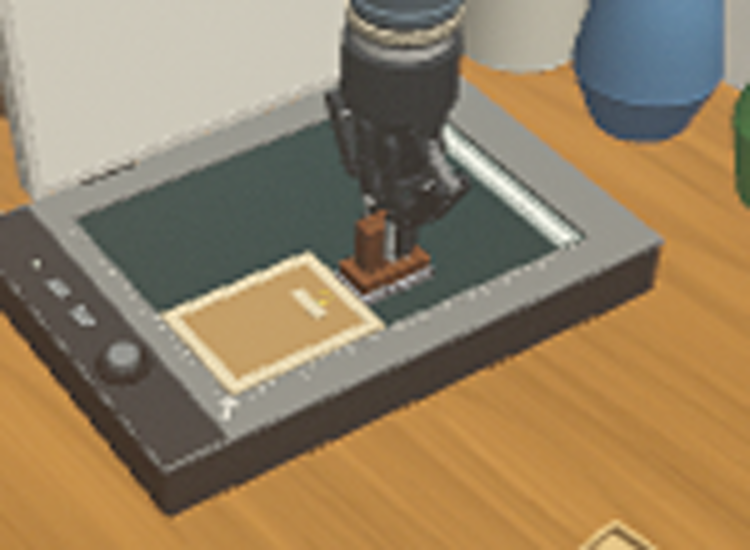

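The picture is almost at the panel rim, near (165,318)–(232,390). A little more.

```bash
python3 -m pendant '[[[0.0013,0,0,0,0,0,0],[0,0,0,0,0,0,0]]]';python3 -m pendant '[[[0.0013,0,0,0,0,0,0],[0,0,0,0,0,0,0]]]'
```

```text
t: 15.9
tcp_pos: [0.656, -0.0483, 0.0952]
tool_rot: [0.048, 0.999, -0.0, 0.0]
force: [2.2, -0.4, -1.0]
finger_gap: 0.182
gripper_force: 49.3
t: 16.1
tcp_pos: [0.6558, -0.0483, 0.0955]
tool_rot: [0.048, 0.999, -0.0, 0.001]
force: [2.7, -0.4, -0.9]
finger_gap: 0.177
gripper_force: 49.2
```

```bash
python3 -m pendant '[[[0.0015,0,0,0,0,0,0],[0,0,0,0,0,0,0],[-0.008,0,0,0,0,0,0],[0,0,-0.0155,0,0,0,0],[0,0,-0.0155,0,0,0,0],[0.033,0.034,0,0,0,0,0],[0.033,0.034,0,0,0,0,0],[0.033,0.034,0,0,0,0,0],[0.012,0,0,0,0,0,0],[0,0,0,0,0,0,0]]]'; python3 -c "
from h import *
x,y=tobed(.066,.124); go(x,y,.095,84.5)"
```

```text
t: 17.1
tcp_pos: [0.5774, 0.042, 0.1208]
tool_rot: [0.047, 0.999, -0.0, -0.001]
force: [1.2, -0.5, -1.7]
finger_gap: 0.176
gripper_force: 49.3
t 17.1 tcp [0.5774 0.042  0.1208] rot [-0.996  0.094  0.002  0.094  0.996 -0.    -0.002 -0.    -1.   ] F [ 1.2 -0.5 -1.7] gap 0.176 gf 49.265198707580566 q [-0.12  0.64  1.65 -0.    0.85 -1.6 ]
shift units [-0.0019 -0.0046  0.0323] mm [-1.5 -3.6 25.8] yaw y 84.63
turn units [-0.003 -0.015  0.018]
```

```bash
python3 -m pendant '[[[0,0,0.016,0,0,0,0],[0,0,0.011,0,0,0,0],[0,0,0.005,0,0,0.018,0],[0,-0.006,0,0,0,0,0],[0,-0.006,0,0,0,0,0],[0,-0.006,0,0,0,0,0],[0,-0.003,0,0,0,0,0],[0,0,0,0,0,0,0]]]'; python3 -m pendant '[[[0,-0.001,0,0,0,0,0],[0,0,0,0,0,0,0]]]'; python3 -m pendant '[[[0,-0.0015,0,0,0,0,0],[0,0,0,0,0,0,0]]]';python3 -c "
from h import *
look('side')"
```

```text
t: 17.9
tcp_pos: [0.5785, 0.0244, 0.0944]
tool_rot: [0.05, 0.999, 0.001, 0.001]
force: [1.5, 4.2, 3.4]
finger_gap: 0.181
gripper_force: 49.9
t: 18.1
tcp_pos: [0.5785, 0.0243, 0.0945]
tool_rot: [0.05, 0.999, 0.001, 0.001]
force: [2.5, 5.6, 2.7]
finger_gap: 0.18
gripper_force: 50.0
t: 18.3
tcp_pos: [0.5785, 0.0242, 0.0945]
tool_rot: [0.05, 0.999, 0.002, 0.001]
force: [2.5, 9.3, 3.6]
finger_gap: 0.184
gripper_force: 50.0
tcp bed [0.0672 0.11  ]
pic bed [57.9 49. ] [ 92.3 123.4] 89.94
```

```bash
python3 -m pendant '[[[0,0.006,0,0,0,0,0],[0,0,-0.035,0,0,0,0],[0,0,-0.035,0,0,0,0],[0,0,0,0,0,1,0],[0,0,0,0,0,1,0],[0,0,0,0,0,1,0],[0,0,0,0,0,1,0],[0,0,0,0,0,1,0],[0,0,0,0,0,1,0],[0,0,0,0,0,1,0],[0,0,0,0,0,1,0],[0,0,0,0,0,1,0],[0,0,0,0,0,1,0],[0,0,0,0,0,1,0],[0,0,0,0,0,0.32,0],[0,0,0,0,0,0,0]]]'; python3 -c "
from h import *
go(.6177,-.3377,.150,6.5); look('side'); look('top')"
```

```text
t: 19.95
tcp_pos: [0.5769, 0.0266, 0.1493]
tool_rot: [0.665, 0.747, -0.001, -0.001]
force: [0.2, 0.2, -1.4]
finger_gap: 0.174
gripper_force: 49.4
t 19.95 tcp [0.5769 0.0266 0.1493] rot [-0.115  0.993 -0.     0.993  0.115 -0.003 -0.003 -0.001 -1.   ] F [ 0.2  0.2 -1.4] gap 0.174 gf 49.41715121269226 q [-0.15  0.59  1.64 -0.    0.91 -0.26]
shift units [-0.4583 -0.0015 -0.0007] mm [-366.6   -1.2   -0.5] yaw y 6.58
turn units [-0.025  0.004  0.011]
tcp bed [0.0654 0.1123]
pic bed [56.9 48.9] [ 92.6 121.4] 89.96
tcp bed [0.0656 0.1124]
pic bed [59.7 46.2] [ 75.5 103.8] 89.94
```

```bash
python3 -m pendant '[[[-0.051,0,0,0,0,0,0],[-0.051,0,0,0,0,0,0],[-0.051,0,0,0,0,0,0],[-0.051,0,0,0,0,0,0],[-0.051,0,0,0,0,0,0],[-0.051,0,0,0,0,0,0],[-0.051,0,0,0,0,0,0],[-0.051,0,0,0,0,0,0],[-0.05,0,0,0,0,0,0],[0,0,0.04,0,0,0,0],[0,0,0.04,0,0,0,0],[0,0,0,0,0,0,0],[0,0,0,0,0,0,0]]]'; python3 -c "
from h import *
go(.6177,-.3377,.0455,6.5)"
```

```text
t: 21.35
tcp_pos: [0.6191, -0.3364, 0.0855]
tool_rot: [0.665, 0.747, -0.0, -0.001]
force: [0.2, -0.1, 0.2]
finger_gap: 0.18
gripper_force: 49.4
t 21.35 tcp [ 0.6191 -0.3364  0.0855] rot [-0.115  0.993  0.002  0.993  0.115 -0.002 -0.002  0.001 -1.   ] F [ 0.2 -0.1  0.2] gap 0.18 gf 49.36401844024658 q [-0.66  0.82  1.33 -0.    1.   -0.77]
shift units [-0.0015 -0.0018  0.05  ] mm [-1.2 -1.5 40. ] yaw y 6.59
turn units [-0.017 -0.013  0.013]
```

```bash
python3 -m pendant '[[[-0.0015,-0.0018,0.025,0,0,0,0],[0,0,0.018,0,0,0,0],[0,0,0.005,0,0,0,0],[0,0,0.0025,0,0,0,0],[0,0,0,0,0,0,0],[0,0,0,0,0,0,0]]]';  python3 -m pendant '[[[0,0,0,0,0,0,1],[0,0,0,0,0,0,1],[0,0,0,0,0,0,1],[0,0,0,0,0,0,1],[0,0,0,0,0,0,1],[0,0,0,0,0,0,1],[0,0,-0.03,0,0,0,1],[0,0,-0.05,0,0,0,1],[0,0,-0.06,0,0,0,1],[0,0,-0.06,0,0,0,1]]]'
python3 - <<'E'
from h import *
st(); s=look('side','pics/side6.png',(235,110,395,265));
E
```

```text
t: 21.95
tcp_pos: [0.619, -0.3385, 0.0469]
tool_rot: [0.665, 0.746, 0.0, 0.001]
force: [1.0, -0.3, -0.7]
finger_gap: 0.18
gripper_force: 49.4
t: 22.95
tcp_pos: [0.618, -0.3379, 0.2069]
tool_rot: [0.666, 0.746, -0.0, -0.001]
force: [-0.0, -0.1, -0.0]
finger_gap: 1.002
gripper_force: 0.0
t 22.95 tcp [ 0.618  -0.3379  0.2069] rot [-0.114  0.993  0.001  0.993  0.114 -0.001 -0.001  0.001 -1.   ] F [-0.  -0.1 -0. ] gap 1.002 gf 0.0 q [-0.66  0.68  1.25  0.    1.22 -0.77]
tcp bed [ 0.1413 -0.2466]
pic bed [56.9 49.3] [ 92.6 120.6] 89.36
```

View pics/side6.png

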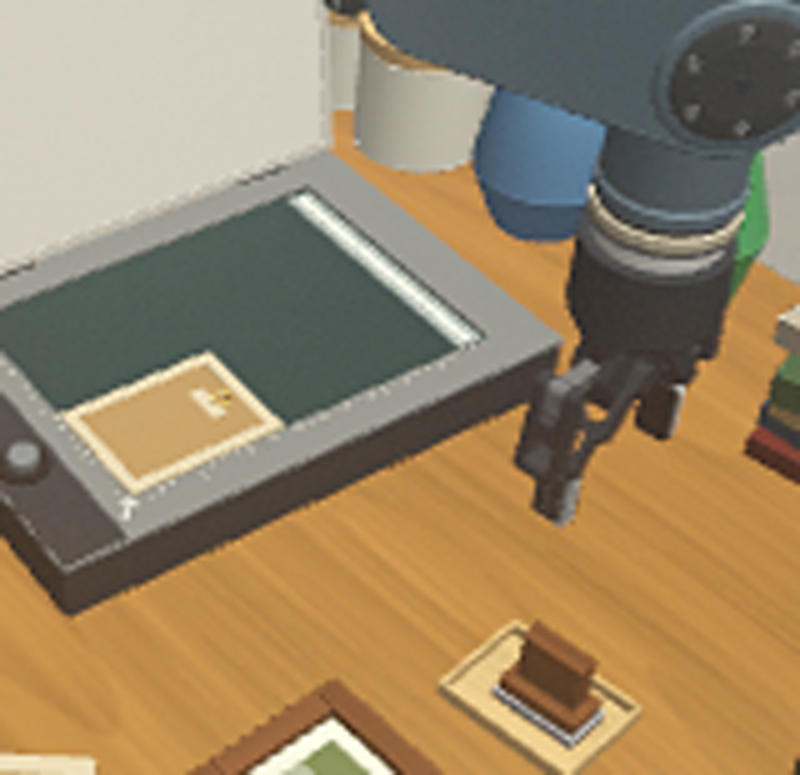

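The picture fills the arrow corner at (130,492), and the pad stands in its tray at (550,685). Next I'll raise the arm, close the fingers and pass over the lid's top edge to get behind it.

```bash
python3 -m pendant '[[[0,0,-0.046,0,0,0,0],[0,0,-0.046,0,0,0,0],[0,0,-0.046,0,0,0,0],[0,0,-0.046,0,0,0,0],[0,0,-0.046,0,0,0,0],[0,0,0,0,0,0,0]]]'; python3 -c "
from h import *
go(.571,.30,.40,6.5)
z=np.load('top0.npz'); s={k:z[k] for k in z}; W=world(s); b=bed(W)
m=(b[...,1]>.2)&(b[...,1]<.40)&(b[...,0]>-.1)&(b[...,0]<.33); print('top of things behind',W[m][:,2].max())
E=W[m&(W[...,2]>.31)]; print(bed(E).min(0),bed(E).max(0))"
```

```text
t: 23.6
tcp_pos: [0.6205, -0.3395, 0.3974]
tool_rot: [0.665, 0.746, 0.0, 0.007]
force: [0.2, -0.6, 0.2]
finger_gap: 0.003
gripper_force: 0.0
t 23.6 tcp [ 0.6205 -0.3395  0.3974] rot [-0.114  0.993 -0.01   0.993  0.114  0.01   0.011 -0.008 -1.   ] F [ 0.2 -0.6  0.2] gap 0.003 gf 0.0 q [-0.66  0.53  1.    0.    1.59 -0.77]
shift units [ 0.8012  0.0301 -0.0106] mm [640.9  24.1  -8.5] yaw y 6.57
turn units [0.082 0.08  0.01 ]
top of things behind 0.33617358480282034
[-0.01861905  0.27863448] [0.32982801 0.30831169]
```

```bash
python3 -m pendant '[[[0.05,0.002,0,0,0,0,0],[0.05,0.002,0,0,0,0,0],[0.05,0.002,0,0,0,0,0],[0.05,0.002,0,0,0,0,0],[0.05,0.002,0,0,0,0,0],[0.05,0.002,0,0,0,0,0],[0.05,0.002,0,0,0,0,0],[0.05,0.002,0,0,0,0,0],[0.05,0.002,0,0,0,0,0],[0.05,0.002,0,0,0,0,0],[0.05,0.002,0,0,0,0,0],[0.05,0.002,0,0,0,0,0],[0.05,0.002,0,0,0,0,0],[0.05,0.002,0,0,0,0,0],[0.05,0.002,0,0,0,0,0],[0.05,0.002,0,0,0,0,0],[0,0,0,0,0,0,0],[0,0,0,0,0,0,0]]]'; python3 -c "
from h import *
go(.571,.30,.315,6.5)"
```

```text
t: 25.4
tcp_pos: [0.5701, 0.3013, 0.3887]
tool_rot: [0.665, 0.747, -0.001, -0.0]
force: [-0.2, -0.5, 0.8]
finger_gap: -0.004
gripper_force: 0.0
t 25.4 tcp [0.5701 0.3013 0.3887] rot [-0.116  0.993 -0.001  0.993  0.116 -0.002 -0.002 -0.001 -1.   ] F [-0.2 -0.5  0.8] gap -0.004 gf 0.0 q [ 0.31  0.44  1.18 -0.    1.52  0.2 ]
shift units [-0.0017  0.0011  0.0921] mm [-1.3  0.9 73.7] yaw y 6.68
turn units [-0.015  0.008  0.026]
```

```bash
python3 -m pendant '[[[0,0,0.046,0,0,0,0],[0,0,0.046,0,0,0,0],[0,0,0,0,0,0,0],[-0.04,0,0,0,0,0,0],[-0.025,0,0,0,0,0,0],[-0.02,0,0,0,0,0,0],[-0.02,0,0,0,0,0,0],[-0.02,0,0,0,0,0,0],[0,0,0,0,0,0,0]]]'; python3 -m pendant '[[[-0.02,0,0,0,0,0,0],[-0.02,0,0,0,0,0,0],[-0.02,0,0,0,0,0,0],[0,0,0,0,0,0,0]]]'; python3 -c "
from h import *
s=snap('side'); save(s,'pics/side7.png',(120,0,390,220),2.7)"
```

```text
t: 26.3
tcp_pos: [0.5829, 0.1987, 0.3168]
tool_rot: [0.666, 0.746, -0.0, 0.001]
force: [0.3, -0.2, 0.5]
finger_gap: 0.002
gripper_force: 0.0
t: 26.7
tcp_pos: [0.5883, 0.1506, 0.3161]
tool_rot: [0.666, 0.746, -0.001, 0.001]
force: [-0.4, -0.6, 0.4]
finger_gap: -0.002
gripper_force: 0.0
```

View pics/side7.png

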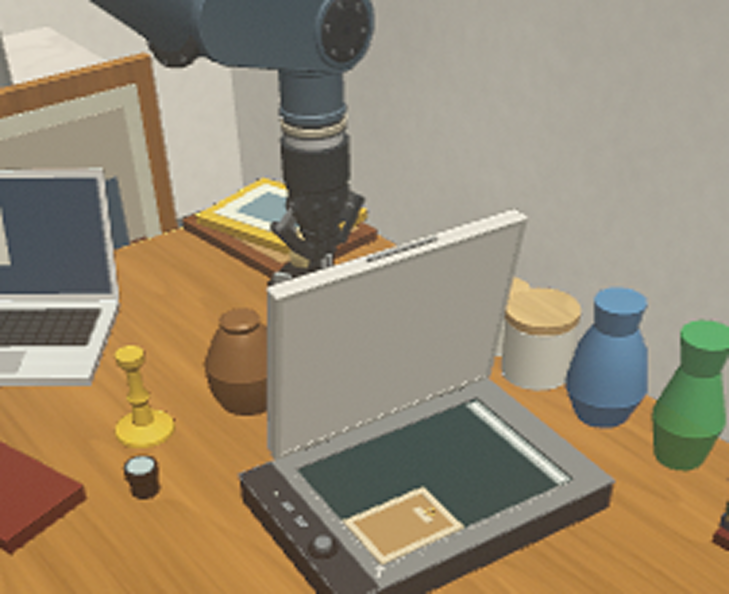

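The lid is tipped to about upright with the fingers behind its free edge at (310,265). I'll keep pushing.

```bash
python3 -m pendant '[[[-0.02,0,0.004,0,0,0,0],[-0.02,0,0.004,0,0,0,0],[-0.02,0,0.006,0,0,0,0],[-0.02,0,0.006,0,0,0,0],[-0.02,0,0.008,0,0,0,0],[-0.02,0,0.008,0,0,0,0],[0,0,0,0,0,0,0]]]'
cat >> h.py <<'E'
def lid():
    s=snap('side'); W=world(s); b=bed(W); 
    m=(b[...,0]>.0)&(b[...,0]<.30)&(b[...,1]>-.03)&(b[...,1]<.25)&(W[...,2]>.07)&(W[...,2]<.33); hsv=cv2.cvtColor(s['pixels'],cv2.COLOR_RGB2HSV); m&=(hsv[...,1]<45)&(hsv[...,2]>110)
    P=np.c_[b[m],W[m][:,2]]; c=P.mean(0); n=np.linalg.svd((P-c)[::7],full_matrices=False)[2][2]; n*=np.sign(n[2]) or 1; print('lid n',m.sum(),'angle',np.arctan2(n[1],n[2]),'n',n.round(3),'z',P[:,2].min(),np.percentile(P[:,2],98)); return s
E
python3 -c "
from h import *
lid()"
```

```text
t: 27.45
tcp_pos: [0.5987, 0.0551, 0.2861]
tool_rot: [0.667, 0.745, -0.001, -0.0]
force: [0.4, 0.1, 0.6]
finger_gap: -0.002
gripper_force: 0.0
lid n 2221 angle 1.0062168617114373 n [0.008 0.845 0.535] z 0.07000497354163249 0.29569490565598805
```

```bash
python3 -m pendant '[[[0,0,-0.05,0,0,0,0],[0,0,-0.04,0,0,0,0],[-0.0155,-0.045,0,0,0,0,0],[-0.0155,-0.045,0,0,0,0,0],[-0.0155,-0.045,0,0,0,0,0],[-0.0155,-0.045,0,0,0,0,0],[0,0,0,0,0,0,0],[0,0,0,0,0,0,0],[0,0,0,0,0,0,0],[0,0,0,0,0,0,0],[0,0,0,0,0,0,0],[0,0,0,0,0,0,0],[0,0,0,0,0,0,0],[0,0,0,0,0,0,0],[0,0,0,0,0,0,0],[0,0,0,0,0,0,0],[0,0,0,0,0,0,0],[0,0,0,0,0,0,0],[0,0,0,0,0,0,0],[0,0,0,0,0,0,0]]]'; python3 -m pendant '[[[0,0,0,0,0,0,0],[0,0,0,0,0,0,0],[0,0,0,0,0,0,0],[0,0,0,0,0,0,0],[0,0,0,0,0,0,0],[0,0,0,0,0,0,0],[0,0,0,0,0,0,0],[0,0,0,0,0,0,0],[0,0,0,0,0,0,0],[0,0,0,0,0,0,0],[0,0,0,0,0,0,0],[0,0,0,0,0,0,0],[0,0,0,0,0,0,0],[0,0,0,0,0,0,0],[0,0,0,0,0,0,0],[0,0,0,0,0,0,0],[0,0,0,0,0,0,0],[0,0,0,0,0,0,0],[0,0,0,0,0,0,0],[0,0,0,0,0,0,0]]]'
python3 - <<'E'
from h import *
go(.463,-.0107,.12,6.5); s=lid(); save(s,'pics/side8.png',(200,110,370,240),4.5)
W=world(s);b=bed(W)
# button cap: grey circle near the earlier estimate, top ~0.064
m=(np.hypot(b[...,0]+.0444,b[...,1]-.0643)<.02)&(W[...,2]>.0605)&(W[...,2]<.069); P=W[m]; print('button',m.sum(),P.mean(0),P.min(0),P.max(0))
E
```

```text
t: 29.5
tcp_pos: [0.4613, -0.0076, 0.3596]
tool_rot: [0.666, 0.746, 0.0, 0.0]
force: [1.5, 0.1, -0.8]
finger_gap: 0.002
gripper_force: 0.0
t: 31.5
tcp_pos: [0.4613, -0.0075, 0.3596]
tool_rot: [0.666, 0.746, 0.0, 0.0]
force: [-1.0, 0.0, 0.7]
finger_gap: 0.0
gripper_force: 0.0
t 31.5 tcp [ 0.4613 -0.0075  0.3596] rot [-0.114  0.993 -0.     0.993  0.114  0.     0.    -0.    -1.   ] F [-1.   0.   0.7] gap 0.0 gf 0.0 q [-0.26  0.17  1.66 -0.    1.31 -0.37]
shift units [-0.0042  0.0017  0.2995] mm [ -3.3   1.3 239.6] yaw y 6.56
turn units [0.    0.    0.008]
lid n 4370 angle -0.008479439435608648 n [ 0.001 -0.008  1.   ] z 0.07018048668628751 0.08704092923872522
button 31 [ 0.45736944 -0.01200101  0.06405329] [ 0.4437375  -0.02813839  0.06065185] [0.47483658 0.00543848 0.06895471]
```

View pics/side8.png

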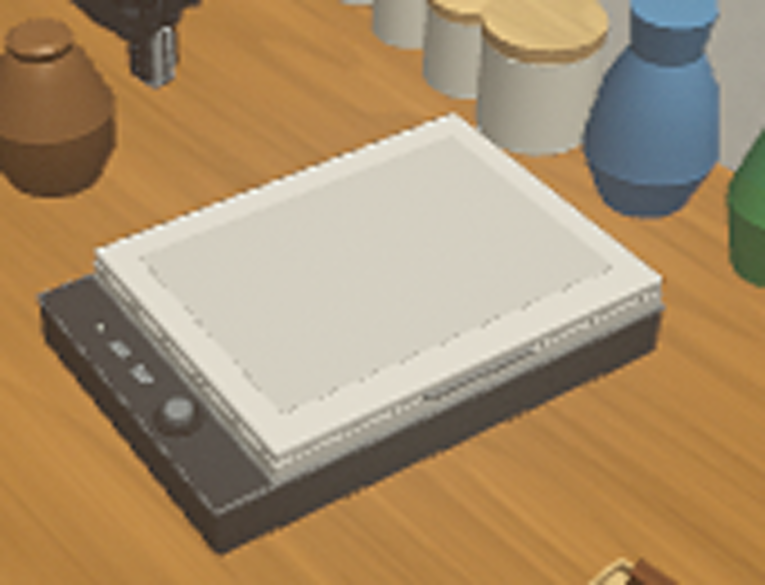

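The lid is fully shut, and the round button is at crop (178,410). I'll get its position from the side view, move above it and feel downwards.

```bash
python3 -m pendant '[[[-0.0042,0.0017,0.05,0,0,0,0],[0,0,0.05,0,0,0,0],[0,0,0.05,0,0,0,0],[0,0,0.05,0,0,0,0],[0,0,0.05,0,0,0,0],[0,0,0.04,0,0,0,0],[0,0,0,0,0,0,0],[0,0,0,0,0,0,0]]]'; python3 -c "
from h import *
s=snap('top'); z=np.load('top0.npz'); 
s2=snap('side'); print('side btn',onplane(s2,[(200+178.5/4.5-.5,110+410.5/4.5-.5)],.064)); go(.463,-.0107,.080,6.5)"
```

```text
t: 32.35
tcp_pos: [0.4633, -0.0108, 0.1276]
tool_rot: [0.666, 0.746, -0.0, -0.0]
force: [-0.3, -0.1, -1.1]
finger_gap: -0.002
gripper_force: 0.0
side btn [[ 0.46168103 -0.00651665  0.064     ]]
t 32.45 tcp [ 0.4644 -0.0111  0.1291] rot [-0.114  0.993 -0.001  0.993  0.114  0.003  0.003 -0.001 -1.   ] F [ 0.  -0.2 -0.4] gap 0.001 gf 0.0 q [-0.27  0.51  1.94 -0.    0.69 -0.38]
shift units [ 0.0007 -0.0019  0.0613] mm [ 0.6 -1.5 49.1] yaw y 6.56
turn units [0.027 0.011 0.009]
```

```bash
python3 -m pendant '[[[0.001,-0.0019,0.03,0,0,0,0],[0,0,0.02,0,0,0,0],[0,0,0.005,0,0,0,0],[0,0,0,0,0,0,0],[0,0,0,0,0,0,0]]]'; python3 -m pendant '[[[0,0,0.003,0,0,0,0],[0,0,0.002,0,0,0,0],[0,0,0,0,0,0,0]]]';python3 -m pendant '[[[0,0,0.0025,0,0,0,0],[0,0,0,0,0,0,0]]]';python3 -m pendant '[[[0,0,0.0025,0,0,0,0],[0,0,0,0,0,0,0]]]'
```

```text
t: 32.95
tcp_pos: [0.4624, -0.0103, 0.0848]
tool_rot: [0.665, 0.746, 0.001, 0.001]
force: [0.1, 0.1, 0.4]
finger_gap: 0.001
gripper_force: 0.0
t: 33.25
tcp_pos: [0.4623, -0.0103, 0.08]
tool_rot: [0.666, 0.746, 0.001, 0.001]
force: [1.1, -0.0, 2.0]
finger_gap: 0.001
gripper_force: 1.1
t: 33.45
tcp_pos: [0.4623, -0.0103, 0.0777]
tool_rot: [0.666, 0.746, 0.0, 0.001]
force: [3.1, -0.6, 3.5]
finger_gap: -0.002
gripper_force: 1.7
t: 33.65
tcp_pos: [0.4623, -0.0103, 0.0768]
tool_rot: [0.665, 0.746, 0.001, 0.001]
force: [0.5, 0.2, 14.6]
finger_gap: -0.002
gripper_force: 7.5
```

```bash
python3 -m pendant '[[[0,0,0.0012,0,0,0,0],[0,0,0,0,0,0,0],[0,0,0,0,0,0,0]]]'; python3 -m pendant '[[[0,0,-0.02,0,0,0,0],[0,0,-0.05,0,0,0,0],[0,0,-0.05,0,0,0,0],[0,0,-0.05,0,0,0,0],[0,0,0,0,0,0,0],[0,0,0,0,0,0,0]]]'; python3 -c "
from h import *
st(); s=lid(); t=snap('top'); im=cv2.hconcat([s['pixels'][90:290,190:400],t['pixels'][60:260,170:380]])[:,:,::-1]; cv2.imwrite('pics/end.png',cv2.resize(im,None,fx=1.9,fy=1.9))"
```

```text
t: 33.95
tcp_pos: [0.4624, -0.0103, 0.0767]
tool_rot: [0.665, 0.746, 0.001, 0.002]
force: [-1.4, 0.3, 23.5]
finger_gap: 0.002
gripper_force: 11.6
t: 34.55
tcp_pos: [0.4608, -0.01, 0.2108]
tool_rot: [0.665, 0.746, -0.0, 0.0]
force: [-0.7, 0.4, -0.4]
finger_gap: 0.002
gripper_force: 0.0
t 34.55 tcp [ 0.4608 -0.01    0.2108] rot [-0.114  0.993 -0.     0.993  0.114 -0.     0.    -0.    -1.   ] F [-0.7  0.4 -0.4] gap 0.002 gf 0.0 q [-0.26  0.36  1.87 -0.    0.91 -0.38]
lid n 4247 angle -0.004700543254389134 n [ 0.007 -0.005  1.   ] z 0.07011426680883781 0.08701952129676409
```

View pics/end.png

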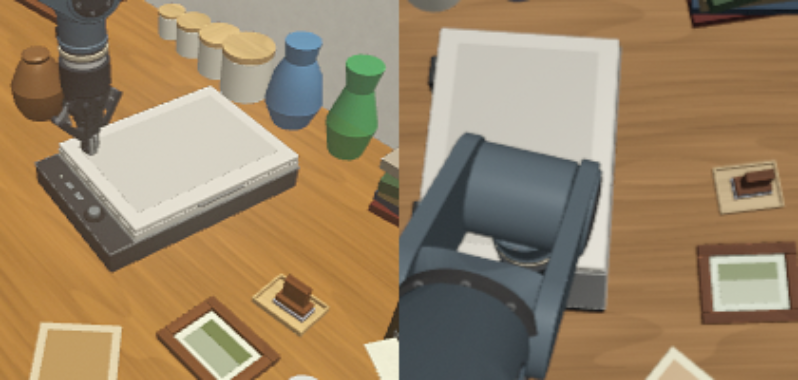

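The lid is shut (side view at (180,160)), the pad stands in its tray at (293,298), the button at (95,212) is released, and the arm touches nothing. I'm handing in.

```bash
python3 -c "
from h import *
print(job.sign_off())"
```

```text
the job is handed in; nothing more can be done
None
```

I handed the job in at about 34.6 s: the picture is square in the arrow corner, the pad is back in its tray, the lid is fully shut, and the scan button was pressed to its stop and released.

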